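# Balance a hanging jar bar on a knife edge and set its hanger

## Task

The wooden bar with the two jars under it is to hang level from a single hook. Slide it along the knife edge of the stand, without lifting it off or forcing it against the stand, until it balances level by itself; then gently set the steel hanger astride the bar exactly over the edge, so that it sits fully down and the bar still balances level, and leave the other things where they are.

Things in the scene. Friction and masses are not known exactly. Their poses are not given: they have to be found in the camera images.
- knife_edge (a point): Middle of the upward knife edge of the fixed balancing stand (grey foot 110 x 40 x 5 mm, narrow web, steel blade), 103 mm above the table. The edge runs along this frame's x (25 mm); the bar lies across it, along y. Two steel cheeks (26 mm long in y) at x = +-13 to +-17 mm rise 8 mm above the edge and guide the bar's sides with 1.25 mm play each.
- bar_mid (a point): Centre of the loose timber bar: 24 mm wide in x, 260 mm long in y, 22 mm high in z. Two jars hang under it. It slides on the edge by 2 to 6 N along the bar. Near balance it swings free and, once a swing has died out (1 to 2 s), is tilted about 0.02 rad for each mm that it is off, low on the heavy side; from about 5 mm off, the low jar rests on the table (tilt 0.10 to 0.15 rad).
- bar_end_l (a point): Centre of the bar's end face at its y = +130 mm (the left one seen from the robot), 24 x 22 mm, free to be pushed along the bar. Axes as the bar's.
- bar_end_r (a point): Centre of the bar's end face at its y = -130 mm (the right one seen from the robot), 24 x 22 mm. Axes as the bar's.
- hung_jar_l: Left jar hung under the bar, fixed to it by its lid 70 mm from the bar's middle, 60 mm across, 92 mm high; origin at the centre of its underside. How heavy each jar is cannot be seen, so the balance point lies anywhere within about 22 mm of the bar's middle; bar and jars weigh 0.5 to 0.7 kg. A jar meets the cheeks when the bar's middle is 30 mm from the edge.
- hung_jar_r: Right jar hung under the bar, same size and fixing as the left one; origin at the centre of its underside.
- hanger_eye (a point): Centre of the eye of the loose steel hanger (60 g), the place to grasp it: a ring 32 mm across and 10 mm thick (thickness along x, its plane is y-z) on a 12 mm shank over a saddle. It stands on the table on its two legs, this point 44 mm above their feet, the ring's top 60 mm above the feet. The saddle's strap is 33 mm wide in x, 30 mm long in y, its upper face 30 mm below this point.
- hanger_seat (a point): The middle of the underside of the hanger's strap, which comes to lie on the top of the bar: 33 mm below the eye's centre, 11 mm above the feet of the legs. The gap between the legs is 27 mm along x, with flared lips; the bar is 24 mm wide.
- marker: Black marker pen 17 x 125 x 17 mm lying on the table, a bystander; origin at the middle of its underside, long axis y.
- tape_small: Tape roll 66 mm across, 24 mm high, lying flat left of the bar, a bystander; origin at the centre of its underside.
- peg_a: Wooden peg 13 x 72 x 10 mm lying on the table left of the hanger, a bystander; origin at the middle of its underside, long axis y.
- peg_b: Wooden peg 13 x 72 x 10 mm lying at the table's front edge on the right, a bystander; origin at the middle of its underside.
- jam_jar: Jam jar 70 mm across, 86 mm high, standing behind the bar, a bystander; origin at the centre of its underside.
Mind the look-alikes: they are no part of the job. Of the things shaped like the part that bears hanger_eye, the bare steel one is meant.

How it is judged:
By the outcome, as a careful person would: the job done as asked, in the order asked, and still so for the second after the job is handed in, with the robot touching nothing.
It also fails if it takes over 72 s, if anything falls off the work surface, if the arm or the gripper's body presses on something with over 40 N, if the wrist force passes 120 N, or if a joint passes its speed limit or range.

## Robot

A 6-joint arm with a two-finger parallel gripper is mounted at the origin on a cart in front of the work surface, level with it; the furniture and walls round the work are solid. World frame = base frame: x ahead of the robot, y to its left, z up, the work surface at z = 0. Lengths are in m, angles in rad, forces in N, time in s.
With the tool pointing down it reaches from about 0.375 to 0.9 m from the base axis. Payload 3.1 kg.
Tool frame: the origin (TCP) lies where the fingers leave the gripper's body, on its centre line; the fingertips stand 70 mm ahead of it and the grasp point (between the pads) lies 51 mm ahead of it; z points along the fingers, y is the line along which they close (so a half turn about z gives the same grasp; the last joint's range is limited). The gripper opens to 87 mm and grips with 3 to 60 N. Pads are 19 mm wide; open, the fingers measure 117 mm over their backs; the gripper's body (75 mm by 190 mm) begins 51 mm behind the grasp point.
Start: joints at [-1.387, 0.527, 1.433, -0, 1.181, -0.178], TCP at [0.222, -0.584, 0.292] pointing down, gripper open.
Joint ranges: [-3.08, 3.08], [-0.75, 2.2], [0.22, 2.44], [-1.43, 4.57], [0, 2.65], [-2.85, 2.85]. Speed limits (rad/s): [2.79, 2.79, 3.14, 3.14, 3.14, 3.14].

## Interface

Orientations are given as a unit quaternion [x, y, z, w].
In Python, from rig import robot gives the robot as it stands.
- The arm moves only by the tool send_rows, never from a script. Its argument "deltas" is text: rows parted by semicolons, each of 7 numbers parted by spaces: the shift along the tool's x, y, z in mm, then the turn, a rotation vector about the tool's x, y, z in degrees, then the opening, from 0 (shut) to 1 (fully open). A call has 1 to 10 rows; each row shifts and turns the commanded pose from where the row before left it, along the tool's axes as they then stand; what a row does not reach is not made up. A row lasts 1/8 s, in which the tool goes at most 62.5 mm and 10.7 degrees, less where a joint would pass 70% of its speed; a pose out of reach is approached as far as the arm can. A call is refused whole if a number of a shift passes 62.5 or a number of a turn 10.7, either way. A call with a gripper value outside its range is refused whole. The fingers move at their own pace and stop on an object; "newtons" is the grip in N (left out, the last holds). Time passes only in rows, so rows that do not move let the fingers close. It gives the time, the measured TCP pose, the force, the opening and the grip force at its end, in the units of the state.
- robot.get_obs(): the state, without advancing time (a new reading comes with each control period).
- robot.camera(name): name is "scene" or "side" or "wrist"; returns a dict with "image" (480x640x3 uint8, red, green, blue), "depth" (480x640 float32, m along the optical axis (not along the pixel's ray), 0 where there is no reading), "fovy" (degrees; the focal length in pixels is half the picture's height over the tangent of half this angle, whatever the lens; pixels are square), "cx", "cy" (the principal point, pixels), "rvec" (rotation vector, rad) and "tvec" (3), from world to camera coordinates, as OpenCV has them. Camera axes: x right, y down, z forward; pixel columns grow to the right and rows downward; lengths in m; the calibration is good to about 2 mm. The wrist camera is an equidistant fisheye: a pixel r from the principal point sees the ray r / f radians off the axis. A picture is of the moment at which its call begins.
- robot.hand_in(): hands the job in; it is judged then, once.
Trained networks look in the newest picture that a camera, given by its name, has taken for a name from the list of things; names that differ only in an ending like _2 or _b are one class to them, and where a whole thing is asked for, a point or a joint stands for the part that bears it (a point fixed in the world has none). Each returns a list of dicts, best first, with "p" (0 to 1); they miss things now and then, are a little off and sometimes report something else, mostly with a low value. They report only what shows in the picture. A call takes as long as a camera call. They do not tell look-alikes from the thing itself.
- robot.find_in(camera, thing): "box" ([left, top, right, bottom] in pixels, round what is visible of it).
- robot.cut_out(camera, thing): "region" (480x640 bool, what is visible of it) and "box" ([left, top, right, bottom] in pixels, round what is visible of it).
The state is a dict: "time": time; "q": joint angles; "joint_velocities": joint speeds; "joint_torque": joint torques, N m; "position": TCP position; "tool_rot": TCP orientation; "ft_force": force on the tool from outside, world axes, zero at the start; "moment": the same for the moment, N m; "grip_width": finger opening in m; "grip_force": force on a finger pad.
Only numpy, scipy, OpenCV 4.12 (cv2) and the standard library are available. Lean on these libraries where they do the work, as an engineer would, in place of code of your own. Each camera call takes 0.05 s, during which the arm holds its last target. There are 200 camera calls.

## Working session

There is one attempt and no reset: what is moved stays moved. The work goes in short steps, Python scripts to look and compute and a tool call to move; the robot and the scene stay as the last step left them, time stands still between calls to the robot, and variables do not carry over. Pictures are saved under pics/ and viewed, at most 11 in all, crops included, and the job is handed in when it is done.

Besides the shell and the picture viewer there is one more tool, called after "Emit:" as a command line: name --argument value ..., lists and objects as JSON in quotes. send_rows: Moves the arm, as the interface text tells. Its arguments: {"type":"object","properties":{"deltas":{"type":"string"},"newtons":{"type":"number"}},"required":["deltas"]}

```bash
mkdir -p pics
cat > h.py <<'E'
import numpy as np, cv2
from scipy.spatial.transform import Rotation as R
from rig import robot
def cam(n):
    c=robot.camera(n); c['f']=240/np.tan(np.radians(c['fovy'])/2); c['R']=R.from_rotvec(np.ravel(c['rvec'])).as_matrix(); c['t']=np.ravel(c['tvec']); c['n']=n; return c
def pts(c,mask):
    v,u=np.nonzero(mask&(c['depth']>0)); d=c['depth'][v,u]
    x=(u-c['cx'])/c['f'];y=(v-c['cy'])/c['f']
    if c['n']=='wrist':
        r=np.hypot(x,y)+1e-9; s=np.tan(r)/r; x=x*s;y=y*s
    return (np.c_[x*d,y*d,d]-c['t'])@c['R']
def proj(c,P):
    p=np.atleast_2d(P)@c['R'].T+c['t']
    return p[:,:2]/p[:,2:]*c['f']+[c['cx'],c['cy']]
def save(c,name,box=None,k=1):
    im=c['image'][:,:,::-1]
    if box: im=im[box[1]:box[3],box[0]:box[2]]
    cv2.imwrite('pics/'+name,cv2.resize(im,None,fx=k,fy=k,interpolation=cv2.INTER_CUBIC))
E
python3 - <<'E'
from h import *
np.set_printoptions(precision=4,suppress=True)
for n in ['scene','side']:
    c=cam(n); save(c,n+'0.png'); print(n,c['fovy'],-c['R'].T@c['t'])
    for th in ['bar_mid','hung_jar_l','hanger_eye','knife_edge','marker','tape_small','peg_a','jam_jar']:
        try:
            for r in robot.cut_out(n,th):
                if r['p']<.2: continue
                P=pts(c,r['region']); print(th,round(r['p'],2),np.round(r['box']),np.median(P,0) if len(P) else '',np.percentile(P,2,axis=0),np.percentile(P,98,axis=0))
        except Exception as e: print(th,e)
E
```

```text
scene 50.90134071175829 [ 0.0066 -0.6022  0.4851]
bar_mid 0.75 [293. 212. 330. 312.] [ 0.453  -0.0388  0.0827] [ 0.4274 -0.0727  0.0206] [0.5638 0.1186 0.135 ]
hung_jar_l 0.89 [292. 232. 323. 276.] [0.5174 0.0887 0.071 ] [ 0.4778  0.0027 -0.0009] [0.6165 0.1962 0.1097]
hung_jar_l 0.61 [293. 250. 328. 315.] [ 0.4447 -0.0467  0.0655] [ 0.4302 -0.0589  0.0221] [ 0.4833 -0.0084  0.1085]
hanger_eye 0.66 [232. 237. 249. 270.] [0.4637 0.2158 0.015 ] [ 0.4473  0.1995 -0.0017] [0.5148 0.3096 0.0575]
hanger_eye 0.6 [173. 215. 188. 240.] [0.4326 0.4188 0.0132] [ 0.414  0.406 -0.002] [0.4635 0.4793 0.0522]
knife_edge 0.66 [336. 209. 374. 260.] [0.6668 0.0819 0.0501] [ 0.6497  0.0663 -0.0005] [0.7081 0.1285 0.0846]
knife_edge 0.55 [279. 239. 342. 302.] [0.4767 0.0322 0.0042] [ 0.4442 -0.0184 -0.0011] [0.5443 0.0646 0.1097]
tape_small 0.71 [263. 232. 293. 256.] [0.562  0.216  0.0173] [0.5364 0.1927 0.0003] [0.5957 0.2545 0.0239]
peg_a 0.79 [354. 365. 405. 389.] [ 0.4328 -0.2148  0.0074] [ 0.4127 -0.2439 -0.0003] [ 0.4539 -0.1876  0.0101]
peg_a 0.51 [199. 239. 229. 251.] [0.4663 0.3214 0.0067] [ 0.
[... 908 characters left out ...]
096] [ 0.4145 -0.2119  0.0018] [ 0.4313 -0.1846  0.0135]
knife_edge 0.59 [301. 259. 324. 306.] [0.5118 0.0102 0.0147] [ 0.4888 -0.035   0.0007] [0.5427 0.06   0.1119]
tape_small 0.63 [266. 218. 288. 243.] [0.4657 0.2168 0.0178] [ 0.4483  0.2005 -0.0003] [0.4871 0.2518 0.0606]
tape_small 0.56 [299. 214. 321. 237.] [0.5559 0.2422 0.0222] [0.5378 0.2009 0.0003] [0.5877 0.2582 0.0274]
peg_a 0.69 [285. 375. 295. 389.] [ 0.424  -0.197   0.0096] [ 0.4135 -0.2119  0.0018] [ 0.4313 -0.1846  0.0135]
peg_a 0.63 [259. 208. 280. 216.] [0.4679 0.3228 0.0091] [0.4407 0.307  0.0023] [0.5001 0.3386 0.0137]
jam_jar 0.98 [360. 222. 388. 267.] [0.6759 0.0838 0.0701] [0.6514 0.067  0.0029] [0.7134 0.144  0.0885]
```

Run:
```python
import cv2,numpy as np
a=cv2.imread('pics/scene0.png')[190:400,150:430]; b=cv2.imread('pics/side0.png')[150:400,220:420]
cv2.imwrite('pics/a.png',cv2.resize(a,None,fx=2.8,fy=2.8,interpolation=2)); cv2.imwrite('pics/b.png',cv2.resize(b,None,fx=2.4,fy=2.4,interpolation=2))
```

```text
(no output)
```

View pics/a.png

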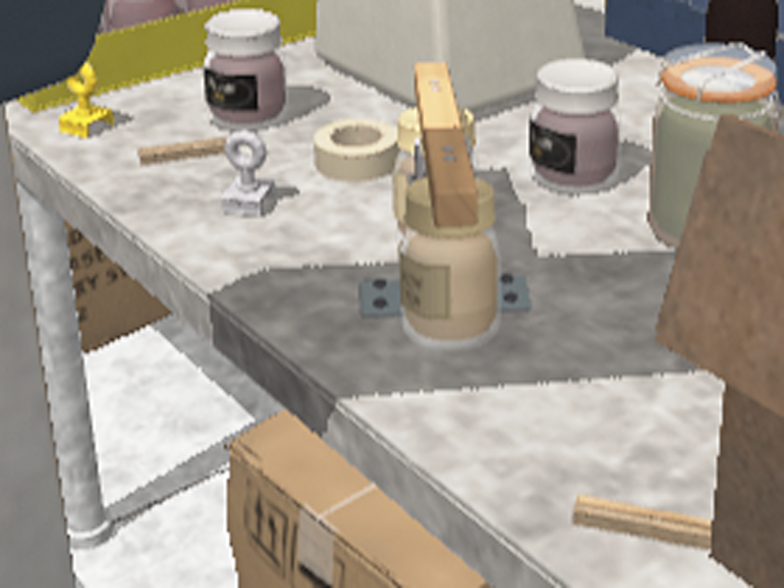

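View pics/b.png

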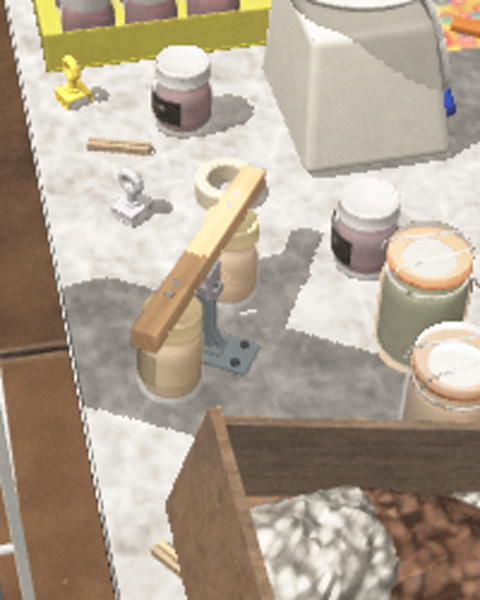

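```bash
cat >> h.py <<'E'
def bar(c,ax=None,region=None):
    P=pts(c,np.ones((480,640),bool))
    tb=P[(abs(P[:,2])<.008)&(P[:,0]>.38)&(P[:,0]<.65)&(P[:,1]>-.2)&(P[:,1]<.3)]
    A=np.c_[tb[:,:2],np.ones(len(tb))]; pl=np.linalg.lstsq(A,tb[:,2],rcond=None)[0]
    P[:,2]-=np.c_[P[:,:2],np.ones(len(P))]@pl
    Q=P[(P[:,2]>.095)&(P[:,2]<.16)&(P[:,0]>.38)&(P[:,0]<.64)&(P[:,1]>-.13)&(P[:,1]<.19)]
    # top face: ransac-ish plane fit with normal near z
    rng=np.random.default_rng(0); best=0
    for _ in range(600):
        s=Q[rng.choice(len(Q),3,False)]; n=np.cross(s[1]-s[0],s[2]-s[0]); l=np.linalg.norm(n)
        if l<1e-6 or abs(n[2]/l)<.97: continue
        m=abs((Q-s[0])@(n/l))<.0015
        if m.sum()>best: best=m.sum(); M=m
    T=Q[M]
    xy=T[:,:2].astype(np.float32); (cx,cy),(w,h),a=cv2.minAreaRect(xy)
    bx=cv2.boxPoints(((cx,cy),(w,h),a)); e=sorted([(np.linalg.norm(bx[1]-bx[0]),bx[1]-bx[0]),(np.linalg.norm(bx[2]-bx[1]),bx[2]-bx[1])],key=lambda t:t[0])[1][1]
    e=e/np.linalg.norm(e); e=e*np.sign(e[1])
    n=np.array([-e[1],e[0]]); s=(xy-[cx,cy])@e
    # tilt along the bar only
    k,z0=np.polyfit(s,T[:,2],1); 
    # width regress centreline
    bins=np.linspace(s.min(),s.max(),14); i=np.digitize(s,bins); lat=(xy-[cx,cy])@n
    cs=[(s[i==j].mean(),(lat[i==j].max()+lat[i==j].min())/2) for j in range(2,13) if (i==j).sum()>5]
    cl=np.polyfit(*np.array(cs).T,1) if len(cs)>3 else [0,0]
    return dict(n=len(T),pl=pl,c=(cx,cy),dims=sorted((w,h)),yaw=np.arctan2(e[1],e[0])+cl[0],off=cl[1],tilt=k,z=z0,smin=s.min(),smax=s.max(),e=e)
E
python3 - <<'E'
from h import *
np.set_printoptions(precision=4,suppress=True)
for n in ['scene','side']:
    c=cam(n); print(n,bar(c))
    P=pts(c,np.ones((480,640),bool))
    # stand foot z~.005 points
    # obstacles map: tall points in the area
    for z0 in [.03,.1,.18]:
        Q=P[(P[:,2]>z0)&(P[:,0]>.2)&(P[:,0]<.85)&(P[:,1]>-.5)&(P[:,1]<.5)]
        H,xe,ye=np.histogram2d(Q[:,0],Q[:,1],bins=[np.arange(.2,.86,.05),np.arange(-.5,.51,.05)])
        print(z0);print((H>2).astype(int))
E
```

```text
scene {'n': 627, 'pl': array([ 0.002 ,  0.0004, -0.0022]), 'c': (0.5043824911117554, 0.03531573712825775), 'dims': [0.02362727001309395, 0.2564527690410614], 'yaw': np.float64(0.9647037569981021), 'off': np.float64(1.996347963041875e-05), 'tilt': np.float64(-0.11098594684996368), 'z': np.float64(0.1235839655373807), 'smin': np.float64(-0.12822636255125897), 'smax': np.float64(0.12822640577055378), 'e': array([0.5701, 0.8216], dtype=float32)}
0.03
[[1 0 0 0 0 0 1 1 1 1 1 0 1 0 0 0 0 0 1 1]
 [0 0 0 0 0 0 0 1 1 1 1 0 1 0 0 0 0 0 0 0]
 [0 0 0 0 0 0 0 0 0 0 0 0 0 0 0 0 0 0 0 0]
 [0 0 0 0 0 0 0 0 0 0 0 0 0 0 0 0 0 0 0 0]
 [1 1 1 1 1 1 0 0 1 1 0 0 0 0 0 0 0 0 1 0]
 [1 1 1 1 1 1 0 0 1 1 1 0 0 0 1 0 0 0 0 1]
 [0 0 0 0 0 0 0 0 0 0 1 1 1 0 0 0 1 1 0 1]
 [0 0 0 0 0 1 0 0 0 0 0 1 1 0 0 0 1 1 0 1]
 [0 0 0 0 0 1 1 1 0 0 0 1 1 0 0 1 1 1 0 1]
 [0 0 0 1 1 1 1 1 1 1 1 1 1 0 1 1 1 1 1 1]
 [0 0 0 1 1 1 1 1 1 1 1 1 1 0 1 1 1 1 1 1]
 [0 0 0 1 1 1 1 1 0 0 0 1 0 0 1 1 1 1 1 0]
 [0 0 0 1 1 1 1 1 0 0 1 1 0 0 1 1 1 1 0 0]]
0.1
[[1 0 0 0 0 0 1 1 1 1 1 0 1 0 0 0 0 0 1 1]
 [0 0 0 0 0 0 0 1 1 1 1 0 1 0 0 0 0 0 0 0]
[... 2477 characters left out ...]
 1 0]
 [1 1 1 1 1 1 1 1 1 1 1 0 0 0 1 1 1 1 1 0]
 [1 0 0 0 0 1 1 1 0 0 0 0 0 0 1 1 1 1 1 0]
 [1 1 1 1 1 1 1 1 0 0 1 1 0 0 1 1 1 1 0 0]]
0.18
[[1 1 1 1 1 1 1 1 1 1 0 0 0 0 0 0 0 0 0 0]
 [1 1 0 1 1 1 1 1 1 1 1 0 0 0 1 1 1 1 1 1]
 [0 0 0 0 1 1 1 0 0 0 0 0 0 0 1 1 1 1 1 1]
 [0 0 0 0 0 0 0 0 0 0 0 0 0 0 0 0 0 0 0 0]
 [1 1 1 1 1 1 0 0 0 0 0 0 0 0 0 0 0 0 0 0]
 [1 1 1 1 1 1 0 0 0 0 0 0 0 0 0 0 0 0 0 0]
 [0 0 0 0 0 1 0 0 0 0 0 0 0 0 0 0 0 0 0 0]
 [0 0 0 0 0 1 0 0 0 0 0 0 0 0 0 0 0 0 0 0]
 [0 0 0 0 0 0 0 0 0 0 0 0 0 0 0 1 1 1 0 0]
 [0 0 0 0 0 0 0 0 0 0 0 0 0 0 1 1 1 1 1 0]
 [0 0 0 0 0 0 0 0 0 0 0 0 0 0 1 1 1 1 1 0]
 [0 0 0 0 0 0 0 0 0 0 0 0 0 0 1 1 1 1 1 0]
 [0 0 0 0 0 0 0 0 0 0 0 1 0 0 0 1 1 1 0 0]]
```

```bash
cat >> h.py <<'E'
def plan(p,yaw=None,pose=None):
    """world target TCP pos; yaw = world angle (deg) of tool y axis, tool down. prints total tool shift & turn"""
    o=robot.get_obs(); Rt=R.from_quat(o['tool_rot']); p0=np.array(o['position'])
    if yaw is not None:
        a=np.radians(yaw); best=None
        for s in (0,np.pi):
            y=np.array([np.cos(a+s),np.sin(a+s),0]); z=np.array([0,0,-1.]); T=R.from_matrix(np.c_[np.cross(y,z),y,z])
            rv=np.degrees((Rt.inv()*T).as_rotvec()); print('turn',rv.round(2))
    print('shift(tool now)',(Rt.inv().apply(np.array(p)-p0)*1000).round(1),'pos',p0.round(4),'tooly',Rt.as_matrix()[:,1].round(3),'toolx',Rt.as_matrix()[:,0].round(3),'F',np.round(o['ft_force'],2),'t',round(o['time'],2),'w',round(o['grip_width'],4))
E
python3 - <<'E'
from h import *
c=cam('side');P=pts(c,np.ones((480,640),bool))
for x0,x1,y0,y1 in [(.2,.3,-.5,0),(.35,.5,-.5,-.2),(.5,.6,-.3,-.2),(.6,.75,.2,.45),(.6,.7,-.25,-.1),(.35,.55,-.2,.3)]:
    Q=P[(P[:,0]>x0)&(P[:,0]<x1)&(P[:,1]>y0)&(P[:,1]<y1)]; print(x0,x1,y0,y1,Q[:,2].max().round(3))
Q=P[(P[:,2]>.12)&(P[:,0]>.55)&(P[:,1]>.15)&(P[:,1]<.5)]; print('grey',Q.min(0))
print(np.min(Q[:,1]-0*Q[:,0]),robot.get_obs()['q'])
plan([.605,.18,.25],-34.6)
E
```

```text
0.2 0.3 -0.5 0 0.792
0.35 0.5 -0.5 -0.2 0.237
0.5 0.6 -0.3 -0.2 0.198
0.6 0.75 0.2 0.45 0.223
0.6 0.7 -0.25 -0.1 0.166
0.35 0.55 -0.2 0.3 0.142
grey [0.63158392 0.15002704 0.12000327]
0.1500270443797674 [-1.38650620e+00  5.27459665e-01  1.43272432e+00  1.93911849e-05
  1.18138287e+00 -1.78523857e-01]
turn [  0.    -0.   -34.61]
turn [ -0.    -0.   145.39]
shift(tool now) [ 629.5 -578.5   42.3] pos [ 0.2218 -0.5843  0.2923] tooly [ 0.355 -0.935  0.   ] toolx [0.935 0.355 0.   ] F [-0.54 -0.03  0.67] t 1.05 w 0.0871
```

Emit:
send_rows --deltas "0 0 -30 0 0 -8.65 0; 0 0 -30 0 0 -8.65 0; 0 0 -30 0 0 -8.65 0; 0 0 -30 0 0 -8.65 0; 60 -8.5 0 0 0 0 0; 60 -8.5 0 0 0 0 0; 60 -8.5 0 0 0 0 0; 60 -8.5 0 0 0 0 0; 60 -8.5 0 0 0 0 0; 60 -8.5 0 0 0 0 0" --newtons 20

```text
time: 2.3
position: [0.3849, -0.2572, 0.4125]
tool_rot: [0.886, 0.465, 0.0, 0.0]
ft_force: [-0.1, 0.0, -0.1]
grip_width: 0.0018
grip_force: 0.0
```

Emit:
send_rows --deltas "60 -8.5 0 0 0 0 0; 60 -8.5 0 0 0 0 0; 60 -8.5 0 0 0 0 0; 60 -8.5 0 0 0 0 0; 60 -8.5 0 0 0 0 0; 60 -8.5 0 0 0 0 0; 60 -8.5 0 0 0 0 0; 60 -8.5 0 0 0 0 0; 0 0 30 0 0 0 0; 0 0 30 0 0 0 0"

```text
time: 3.55
position: [0.6012, 0.1759, 0.3515]
tool_rot: [0.885, 0.466, 0.0, 0.0]
ft_force: [-0.2, -0.1, -0.6]
grip_width: 0.0006
grip_force: 0.0
```

Run:
```python
from h import *
plan([.605,.18,.25],-34.6)
c=cam('wrist'); save(c,'w1.png'); print(c['fovy'],c['cx'],c['cy'],-c['R'].T@c['t'],c['R'])
print(bar(c))
plan([.605,.18,.16],-34.6)
```

```text
turn [ 0.04 -0.03  0.11]
turn [ 4.0000e-02  7.0000e-02 -1.7989e+02]
shift(tool now) [  5.5   0.7 101.5] pos [0.6012 0.1759 0.3515] tooly [ 0.824 -0.566  0.001] toolx [0.566 0.824 0.   ] F [-0.17 -0.07 -0.62] t 3.55 w 0.0006
65.70646984690485 321.4169849116023 235.7388882242767 [0.6389716  0.22985728 0.44377419] [[ 0.82425155 -0.56621953  0.00219617]
 [-0.54967163 -0.79921961  0.24312364]
 [-0.13590613 -0.20160221 -0.96999282]]
{'n': 336, 'pl': array([ 0.00187093,  0.00066922, -0.0019069 ]), 'c': (0.551538348197937, 0.10085080564022064), 'dims': [0.021863330155611038, 0.10216263681650162], 'yaw': np.float64(0.9683937995638706), 'off': np.float64(0.0001652919776012829), 'tilt': np.float64(-0.11510677128301433), 'z': np.float64(0.11515170443673985), 'smin': np.float64(-0.05108134514094331), 'smax': np.float64(0.051081299749975884), 'e': array([0.56331027, 0.8262454 ], dtype=float32)}
turn [-0.37  0.33  0.06]
turn [  -0.52   -0.59 -179.94]
shift(tool now) [  8.6   3.4 186.6] pos [0.5989 0.1751 0.3467] tooly [ 0.824 -0.567 -0.007] toolx [ 0.567  0.824 -0.006] F [-1.66  0.34 -2.58] t 3.6 w 0.0007
```

View pics/w1.png

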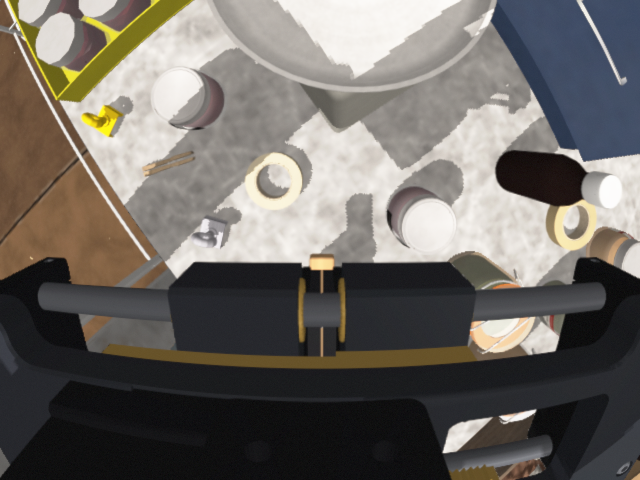

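Emit:
send_rows --deltas "0 0 0 0 0 -10.6 0; 0 0 0 0 0 -10.6 0; 0 0 0 0 0 -10.6 0; 0 0 0 0 0 -10.6 0; 0 0 0 0 0 -10.6 0; 0 0 0 0 0 -10.6 0; 0 0 0 0 0 -10.6 0; 0 0 0 0 0 -10.6 0; 0 0 0 0 0 -10.6 0; 0 0 0 0 0 -10.6 0"

```text
time: 4.85
position: [0.6011, 0.1744, 0.353]
tool_rot: [0.159, 0.987, 0.0, 0.0]
ft_force: [1.1, 0.5, 0.0]
grip_width: 0.0003
grip_force: 0.0
```

Emit:
send_rows --deltas "0 0 15 0 0 -10.6 0; 0 0 15 0 0 -10.6 0; 0 0 15 0 0 -10.6 0; 0 0 15 0 0 -10.6 0; 0 0 15 0 0 -10.6 0; 0 0 15 0 0 -10.6 0; 0 0 0 0 0 -10.5 0; 0 0 0 0 0 0 0"

```text
time: 5.85
position: [0.6013, 0.1745, 0.2627]
tool_rot: [-0.464, 0.886, -0.0, 0.0]
ft_force: [-0.2, 0.6, 1.1]
grip_width: 0.0005
grip_force: 0.0
```

Run:
```python
from h import *
np.set_printoptions(precision=4,suppress=True)
c=cam('wrist'); save(c,'w2.png')
for k,v in bar(c).items(): print(k,v)
plan([.605,.18,.16],-34.6)
c=cam('side'); b=bar(c);print(b['tilt'],b['c'],b['dims'])
c=cam('scene'); b=bar(c);print(b['tilt'],b['c'],b['dims'])
```

```text
n 6381
pl [-0.0004 -0.0024  0.0001]
c (0.5442086458206177, 0.0914507508277893)
dims [0.02414713427424431, 0.12306520342826843]
yaw 0.9635126061661372
off -0.00021144127818805412
tilt -0.10577734369426867
z 0.11598093341782487
smin -0.06153263697999023
smax 0.061532566676209655
e [0.5723 0.82  ]
turn [  0.05   0.05 179.89]
turn [-0.03  0.03 -0.11]
shift(tool now) [ -6.5   0.2 102.8] pos [0.6014 0.1745 0.2628] tooly [-0.822  0.569 -0.001] toolx [-0.569 -0.822 -0.001] F [-0.33 -0.16  1.27] t 5.9 w 0.0006
-0.11300659940547307 (0.5062004327774048, 0.0363277941942215) [0.024450508877635002, 0.26240459084510803]
-0.11033288695437005 (0.5043877363204956, 0.03539406508207321) [0.02346227318048477, 0.2594483494758606]
```

View pics/w2.png

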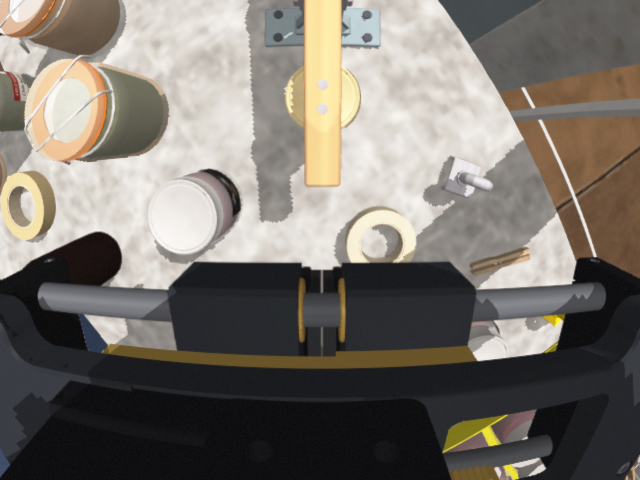

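Emit:
send_rows --deltas "0 0 30 0 0 0 0; 0 0 30 0 0 0 0; 0 0 30 0 0 0 0; 0 0 13 0 0 0 0; 12 0 0 0 0 0 0; 10 0 0 0 0 0 0; 4 0 0 0 0 0 0; 0 0 0 0 0 0 0"

```text
time: 7.0
position: [0.5866, 0.1528, 0.1603]
tool_rot: [-0.465, 0.885, -0.0, 0.001]
ft_force: [0.3, -0.4, 0.6]
grip_width: 0.0006
grip_force: 0.0
```

Run:
```python
from h import *
np.set_printoptions(precision=4,suppress=True)
c=cam('wrist'); save(c,'w3.png')
b=bar(c); print(b); p=np.array(robot.get_obs()['position'][:2]); e=np.array(b['e']); print('tcp to end',(p-b['c'])@e-b['smax'])
# stand foot: points z ~ .005, colour bluish grey
P=pts(c,np.ones((480,640),bool));
```

```text
{'n': 16359, 'pl': array([-0.0016, -0.0038,  0.0009]), 'c': (0.5496599674224854, 0.09896870702505112), 'dims': [0.02382843568921089, 0.11156118661165237], 'yaw': np.float64(0.9651759723251645), 'off': np.float64(-3.370973010802152e-06), 'tilt': np.float64(-0.1048076752125145), 'z': np.float64(0.1151278969033297), 'smin': np.float64(-0.05578062694722119), 'smax': np.float64(0.05578056292438749), 'e': array([0.5698, 0.8218], dtype=float32)}
tcp to end 0.009722654439433584
```

View pics/w3.png

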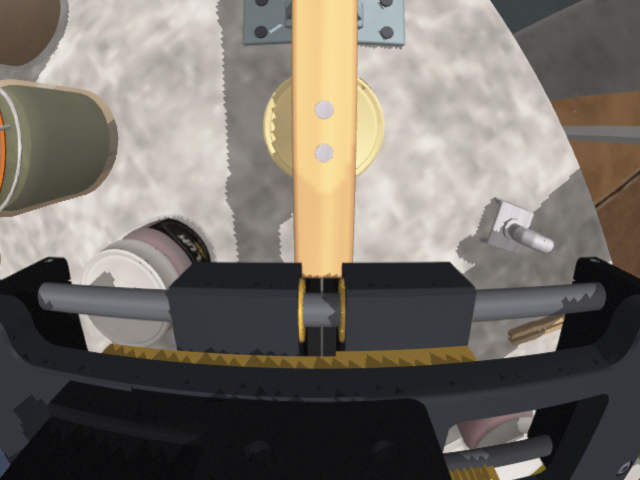

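Emit:
send_rows --deltas "2 0 0 0 0 0 0; 2 0 0 0 0 0 0; 2 0 0 0 0 0 0; 0 0 0 0 0 0 0"

```text
time: 7.55
position: [0.5833, 0.1485, 0.1595]
tool_rot: [-0.465, 0.885, -0.0, 0.001]
ft_force: [1.9, 3.9, 0.8]
grip_width: 0.0006
grip_force: 2.2
```

Emit:
send_rows --deltas "-6 0 0 0 0 0 0; -4 0 0 0 0 0 0; 0 0 0 0 0 0 0; 0 0 0 0 0 0 0; 0 0 0 0 0 0 0"

```text
time: 8.18
position: [0.5883, 0.1564, 0.1591]
tool_rot: [-0.465, 0.885, 0.0, -0.0]
ft_force: [0.1, 0.4, -0.4]
grip_width: 0.0007
grip_force: 0.0
```

```bash
cat > m.py <<'E'
from h import *
np.set_printoptions(precision=4,suppress=True)
for n in ['wrist','side','scene']:
    c=cam(n); b=bar(c); o=robot.get_obs(); p=np.array(o['position'][:2]); e=np.array(b['e']); end=np.array(b['c'])+b['smax']*e
    print(n,'tilt',round(b['tilt'],4),'yaw',round(b['yaw'],4),'tcp-end mm',round(((p-end)@np.array([.569,.822]))*1000,1),'end',end,'ends along',round(end@np.array([.569,.822]),4),'dims',b['dims'],round(o['time'],2),np.round(o['ft_force'],1))
E
python3 m.py
```

```text
wrist tilt -0.1102 yaw 0.965 tcp-end mm 9.6 end [0.5836 0.148 ] ends along 0.4537 dims [0.023981517180800438, 0.1116243228316307] 8.22 [-0.1 -0.4  0.8]
side tilt -0.1153 yaw 0.9656 tcp-end mm -13.4 end [0.597  0.1667] ends along 0.4767 dims [0.02426724135875702, 0.29275351762771606] 8.28 [ 0.5 -0.5  0.3]
scene tilt -0.1164 yaw 0.9637 tcp-end mm 8.0 end [0.5841 0.1497] ends along 0.4554 dims [0.023297056555747986, 0.2731510102748871] 8.32 [-0.4 -0.1  0.7]
```

```bash
python3 - <<'E'
s=open('h.py').read()
s=s.replace("    # top face","    p=np.array(robot.get_obs()['position'][:2]); E=np.array([.569,.822]); a=Q[:,:2]@E; pa=p@E; lat=abs((Q[:,:2]-[.5445,.0915])@np.array([E[1],-E[0]]))\n    Q=Q[(lat<.02)&((a<pa-.012)if pa>.32 else (a>pa+.012) )]\n    # top face",1)
open('h.py','w').write(s)
m=open('m.py').read().replace("'dims',b['dims']","'right end',round(float((np.array(b['c'])+b['smin']*e)@np.array([.569,.822])),4)").replace("['wrist','side','scene']","sys.argv[1:]").replace("from h","import sys\nfrom h")
open('m.py','w').write(m)
E
python3 m.py wrist side scene
cat > foot.py <<'E'
import cv2
from h import *
c=cam('wrist')
im=cv2.imread('pics/w2.png')
E
python3 - <<'E'
from h import *
for n in ['wrist','side','scene']:
    c=cam(n); P=pts(c,np.ones((480,640),bool)); m=c['depth'][c['depth']>0]
    v,u=np.nonzero(c['depth']>0); col=c['image'][v,u].astype(int)
    k=(P[:,2]<.012)&(P[:,2]>.001)&(col[:,2]-col[:,0]>12)&(P[:,0]>.4)&(P[:,0]<.58)&(P[:,1]>-.05)&(P[:,1]<.12)
    Q=P[k]; E=np.array([.569,.822]); a=Q[:,:2]@E; l=Q[:,:2]@np.array([.822,-.569])
    print(n,k.sum(),np.percentile(a,[1,99]).round(4),np.percentile(l,[1,99]).round(4))
E
```

```text
wrist tilt -0.1103 yaw 0.9665 tcp-end mm 12.1 end [0.5823 0.146 ] ends along 0.4513 right end 0.342 8.38 [-0.  -0.8  0.3]
side tilt -0.1168 yaw 0.9661 tcp-end mm 12.1 end [0.5829 0.1456] ends along 0.4513 right end 0.1832 8.43 [-0.5 -0.   0.1]
scene tilt -0.1151 yaw 0.9633 tcp-end mm 12.1 end [0.5809 0.147 ] ends along 0.4514 right end 0.1821 8.47 [ 0.4 -0.7 -0.3]
wrist 2010 [0.2943 0.322 ] [0.3416 0.4473]
side 10 [0.2886 0.3143] [0.4072 0.4288]
scene 132 [0.2815 0.3192] [0.341  0.4227]
```

Emit:
send_rows --deltas "6 0 0 0 0 0 0; 3 0 0 0 0 0 0; 2.5 0 0 0 0 0 0; 2.5 0 0 0 0 0 0; 0 0 0 0 0 0 0; -6 0 0 0 0 0 0; -4 0 0 0 0 0 0; 0 0 0 0 0 0 0; 0 0 0 0 0 0 0; 0 0 0 0 0 0 0"

```text
time: 9.88
position: [0.5861, 0.1531, 0.1592]
tool_rot: [-0.465, 0.885, 0.0, -0.0]
ft_force: [0.8, 0.2, 0.4]
grip_width: 0.0005
grip_force: 0.0
```

```bash
python3 m.py wrist scene
```

```text
wrist tilt -0.1154 yaw 0.9636 tcp-end mm 12.0 end [0.5802 0.1426] ends along 0.4474 right end 0.3383 9.93 [-0.1 -0.1 -0.7]
scene tilt -0.1216 yaw 0.9596 tcp-end mm 12.0 end [0.5795 0.1431] ends along 0.4474 right end 0.1785 9.97 [ 0.1 -0.6  0.8]
```

Emit:
send_rows --deltas "6 0 0 0 0 0 0; 4 0 0 0 0 0 0; 2.5 0 0 0 0 0 0; 2.5 0 0 0 0 0 0; 0 0 0 0 0 0 0; -6 0 0 0 0 0 0; -4 0 0 0 0 0 0; 0 0 0 0 0 0 0; 0 0 0 0 0 0 0; 0 0 0 0 0 0 0"

```text
time: 11.22
position: [0.5833, 0.1489, 0.1592]
tool_rot: [-0.465, 0.885, 0.0, -0.0]
ft_force: [-0.0, -0.1, -0.0]
grip_width: -0.0001
grip_force: 0.0
```

```bash
python3 m.py wrist scene
```

```text
wrist tilt -0.1206 yaw 0.9623 tcp-end mm 12.1 end [0.5776 0.1381] ends along 0.4422 right end 0.3332 11.28 [ 0.4 -0.1 -0.5]
scene tilt -0.1292 yaw 0.9612 tcp-end mm 13.4 end [0.5762 0.1376] ends along 0.441 right end 0.1731 11.32 [0.9 0.2 0.4]
```

Emit:
send_rows --deltas "6 0 0 0 0 0 0; 4 0 0 0 0 0 0; 2.5 0 0 0 0 0 0; 2.5 0 0 0 0 0 0; 0 0 0 0 0 0 0; -6 0 0 0 0 0 0; -4 0 0 0 0 0 0; 0 0 0 0 0 0 0; 0 0 0 0 0 0 0; 0 0 0 0 0 0 0"

```text
time: 12.58
position: [0.5804, 0.1448, 0.1591]
tool_rot: [-0.465, 0.885, 0.0, -0.0]
ft_force: [-0.2, 0.3, 1.1]
grip_width: 0.0006
grip_force: 0.0
```

```bash
python3 m.py wrist scene
```

```text
wrist tilt -0.0806 yaw 0.9609 tcp-end mm 12.1 end [0.5751 0.1338] ends along 0.4372 right end 0.329 12.62 [-0.1  0.  -0. ]
scene tilt -0.0883 yaw 0.96 tcp-end mm 12.1 end [0.5745 0.1344] ends along 0.4373 right end 0.1685 12.68 [ 0.3 -0.5 -0.7]
```

Emit:
send_rows --deltas "0 0 0 0 0 0 0; 0 0 0 0 0 0 0; 0 0 0 0 0 0 0; 0 0 0 0 0 0 0; 0 0 0 0 0 0 0; 0 0 0 0 0 0 0; 0 0 0 0 0 0 0; 0 0 0 0 0 0 0"

```text
time: 13.68
position: [0.5807, 0.145, 0.1593]
tool_rot: [-0.466, 0.885, -0.0, 0.0]
ft_force: [-0.3, -0.8, -0.3]
grip_width: 0.0001
grip_force: 0.0
```

```bash
python3 m.py wrist side scene
```

```text
wrist tilt -0.0805 yaw 0.9614 tcp-end mm 12.1 end [0.5752 0.1341] ends along 0.4375 right end 0.3291 13.72 [ 0.5  0.2 -0.1]
side tilt -0.0841 yaw 0.9594 tcp-end mm 12.3 end [0.5753 0.1336] ends along 0.4372 right end 0.1678 13.78 [ 0.  -0.3 -0. ]
scene tilt -0.0886 yaw 0.9589 tcp-end mm 12.4 end [0.5747 0.134 ] ends along 0.4372 right end 0.1688 13.82 [ 0.3 -0.4 -0.4]
```

Emit:
send_rows --deltas "6 0 0 0 0 0 0; 4 0 0 0 0 0 0; 2 0 0 0 0 0 0; 1.8 0 0 0 0 0 0; 0 0 0 0 0 0 0; 0 0 0 0 0 0 0; -3 0 0 0 0 0 0; -4 0 0 0 0 0 0; -4 0 0 0 0 0 0; 0 0 0 0 0 0 0"

```text
time: 15.08
position: [0.5791, 0.1428, 0.1591]
tool_rot: [-0.466, 0.885, -0.0, -0.0]
ft_force: [-1.1, 0.7, 0.3]
grip_width: 0.0007
grip_force: 0.0
```

Emit:
send_rows --deltas "0 0 0 0 0 0 0; 0 0 0 0 0 0 0; 0 0 0 0 0 0 0; 0 0 0 0 0 0 0; 0 0 0 0 0 0 0; 0 0 0 0 0 0 0; 0 0 0 0 0 0 0; 0 0 0 0 0 0 0; 0 0 0 0 0 0 0; 0 0 0 0 0 0 0"

```text
time: 16.32
position: [0.5791, 0.1427, 0.1593]
tool_rot: [-0.466, 0.885, -0.0, 0.0]
ft_force: [-0.6, 0.3, 0.4]
grip_width: 0.0003
grip_force: 0.0
```

```bash
python3 m.py wrist side scene
```

```text
wrist tilt 0.0131 yaw 0.9569 tcp-end mm 24.3 end [0.5669 0.1216] ends along 0.4225 right end 0.3273 16.38 [-0.4 -0.  -0.3]
side tilt 0.0081 yaw 0.9583 tcp-end mm 13.7 end [0.5729 0.1302] ends along 0.433 right end 0.1648 16.43 [ 0.1 -0.1 -0.8]
scene tilt 0.0039 yaw 0.958 tcp-end mm 13.5 end [0.5723 0.131 ] ends along 0.4333 right end 0.1618 16.48 [-0.1 -0.4 -0.1]
```

Emit:
send_rows --deltas "-6 0 -30 0 0 0 0; 0 0 -50 0 0 0 0; 0 0 -50 0 0 0 0; 20 0 -50 0 0 0 0; 24 0 -50 0 0 0 0; 24 0 -40 0 0 0 0; 0 0 0 0 0 0 0; 0 0 0 0 0 0 0"

```text
time: 17.48
position: [0.5435, 0.0917, 0.4287]
tool_rot: [-0.465, 0.885, 0.0, -0.0]
ft_force: [0.0, 0.2, -0.7]
grip_width: 0.0005
grip_force: 0.0
```

```bash
cat > m2.py <<'E'
import sys
from h import *
np.set_printoptions(precision=4,suppress=True)
E=np.array([.572,.820]);N=np.array([.820,-.572])
def fine(n,c=None):
    c=c or cam(n); P=pts(c,np.ones((480,640),bool))
    lat=(P[:,:2]-[.5445,.0915])@N; a=P[:,:2]@E
    # table on both sides of the bar, local plane
    t=P[(abs(lat)<.15)&(a>.12)&(a<.48)&(abs(P[:,2])<.01)]
    A=np.c_[t[:,:2],np.ones(len(t))]
    for _ in range(4):
        pl=np.linalg.lstsq(A,t[:,2],rcond=None)[0]; r=t[:,2]-A@pl; k=abs(r)<2.5*np.median(abs(r))+.0003; t,A=t[k],A[k]
    z=P[:,2]-np.c_[P[:,:2],np.ones(len(P))]@pl
    k=(abs(lat)<.016)&(a>.14)&(a<.46)&(z>.108)&(z<.14); B=np.c_[a[k]-.3,lat[k],np.ones(k.sum())]; zz=z[k]; al=a[k]
    for _ in range(6):
        q=np.linalg.lstsq(B,zz,rcond=None)[0]; r=zz-B@q; j=abs(r)<max(.0012,2*np.median(abs(r))); B,zz,al=B[j],zz[j],al[j]
    print(n,'tilt',q[0].round(4),'z@edge',q[2].round(4),'n',len(zz),'ends',np.percentile(al,[.5,99.5]).round(4),'res',r[j].std().round(5),'pl',pl,'lat',np.percentile(B[:,1],[2,98]).round(4),round(robot.get_obs()['time'],2))
    return q
if __name__=='__main__':
    for n in sys.argv[1:]: fine(n)
E
python3 m2.py wrist side scene wrist
```

```text
wrist tilt 0.0061 z@edge 0.125 n 4136 ends [0.1671 0.4231] res 0.00058 pl [ 0.002   0.0002 -0.0016] lat [-0.0101  0.0123] 17.52
side tilt 0.0074 z@edge 0.1249 n 598 ends [0.1658 0.4228] res 0.00075 pl [0.0001 0.0015 0.0005] lat [-0.0104  0.0123] 17.57
scene tilt 0.0072 z@edge 0.125 n 763 ends [0.1643 0.4203] res 0.00052 pl [ 0.0008 -0.0002 -0.0017] lat [-0.0112  0.0109] 17.62
wrist tilt 0.0057 z@edge 0.125 n 4197 ends [0.1674 0.4226] res 0.00058 pl [ 0.0019  0.0004 -0.0016] lat [-0.0101  0.0121] 17.68
```

```bash
cat > e.py <<'E'
from h import *
from m2 import E,N
np.set_printoptions(precision=4,suppress=True)
c=cam('wrist'); P=pts(c,np.ones((480,640),bool)); v,u=np.nonzero(c['depth']>0); col=c['image'][v,u].astype(int)
lat=(P[:,:2]-[.5445,.0915])@N; a=P[:,:2]@E
k=(P[:,2]>.098)&(P[:,2]<.116)&(abs(lat-.001)>.0125)&(abs(lat-.001)<.0185)&(a>.27)&(a<.33)&(col[:,2]>col[:,0]-5)
print('cheek',k.sum(),np.percentile(a[k],[2,98]) if k.sum() else '',[ (np.median(lat[k&(s*lat>0)]),np.percentile(a[k&(s*lat>0)],[3,97])) for s in (1,-1) if (k&(s*lat>0)).any()])
k=(P[:,2]>.001)&(P[:,2]<.013)&(abs(lat)<.075)&(a>.26)&(a<.34)&(col[:,2]-col[:,0]>12)
print('foot',k.sum(),np.percentile(a[k],[1,99]),np.percentile(lat[k],[1,99]))
for r in robot.cut_out('wrist','hanger_eye'):
    Q=pts(c,r['region']); print(round(r['p'],2),np.round(r['box']),np.median(Q,0))
save(c,'w4.png',(220,0,580,270),2)
E
python3 e.py
```

```text
cheek 131 [0.293  0.3171] [(np.float64(0.01568790981733712), array([0.2931, 0.3167])), (np.float64(-0.014787141090961783), array([0.2932, 0.3171]))]
foot 985 [0.2857 0.3233] [-0.0533  0.0526]
0.81 [477. 321. 507. 340.] [0.4381 0.421  0.0171]
0.78 [402. 219. 435. 251.] [0.4676 0.2154 0.0145]
```

View pics/w4.png

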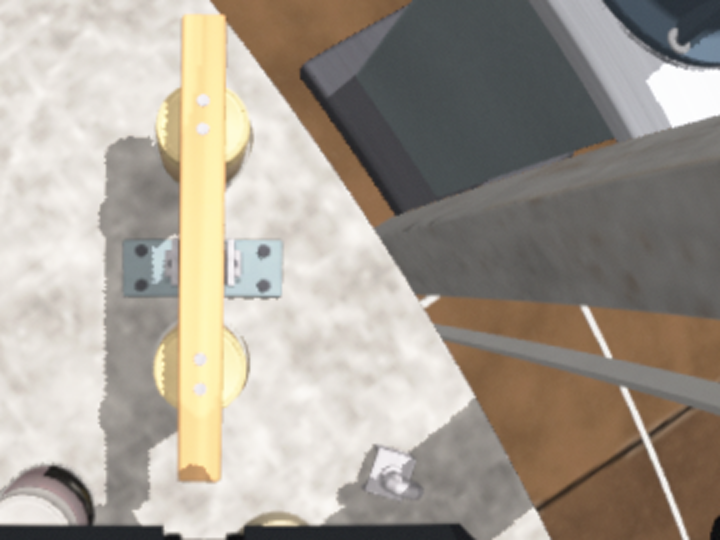

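Emit:
send_rows --deltas "-22 33 -0 0 0 0 0.6; -22 33 20 0 0 0 0.6; -22 33 50 0 0 0 0.6; -22 33 50 0 0 0 0.6; 0 0 8 0 0 0 0.6; 0 0 0 0 0 0 0.6"

```text
time: 18.52
position: [0.486, 0.2373, 0.3029]
tool_rot: [-0.466, 0.885, -0.0, -0.0]
ft_force: [0.9, 0.0, 0.4]
grip_width: 0.0496
grip_force: 0.0
```

```bash
cat > g.py <<'E'
from h import *
np.set_printoptions(precision=4,suppress=True)
c=cam('wrist')
L=robot.cut_out('wrist','hanger_eye')
for r in L: print(round(r['p'],2),np.round(r['box']))
P=pts(c,np.ones((480,640),bool)); d=np.hypot(P[:,0]-.466,P[:,1]-.215); 
tb=P[(d<.12)&(abs(P[:,2])<.006)]; z0=np.median(tb[:,2]); P[:,2]-=z0; print('table',z0)
S=P[(d<.045)&(P[:,2]>.010)&(P[:,2]<.020)]; T=P[(d<.05)&(P[:,2]>.034)]
print('strap',len(S),cv2.minAreaRect((S[:,:2]*1000).astype(np.float32)),S.mean(0),'zmed',np.median(S[:,2]))
print('ring',len(T),cv2.minAreaRect((T[:,:2]*1000).astype(np.float32)),T.mean(0),T[:,2].max())
w=np.linalg.svd(T[:,:2]-T[:,:2].mean(0))[2][0]; print('ring dir deg',np.degrees(np.arctan2(w[1],w[0])))
u,v=[int(x) for x in (np.array(L[0]['box'])[:2]+np.array(L[0]['box'])[2:])/2]
u=min(max(u,100),540);v=min(max(v,80),400)
save(c,'w5.png',(u-100,v-80,u+100,v+80),4)
o=robot.get_obs();print(o['position'])
E
python3 g.py
```

```text
0.7 [ 58. 182. 145. 254.]
0.66 [310. 166. 348. 204.]
0.26 [138.   0. 223. 170.]
table -0.0005195062853424704
strap 574 ((468.3353576660156, 220.00933837890625), (33.588165283203125, 30.30071258544922), 40.28838348388672) [0.4665 0.2182 0.0146] zmed 0.01441871536570922
ring 66677 ((474.9334716796875, 228.0050506591797), (50.210140228271484, 99.92279052734375), 55.59365463256836) [0.4693 0.217  0.3299] 0.3558073525612991Traceback (most recent call last):
  File "g.py", line 11, in <module>
    w=np.linalg.svd(T[:,:2]-T[:,:2].mean(0))[2][0]; print('ring dir deg',np.degrees(np.arctan2(w[1],w[0])))
      ~~~~~~~~~~~~~^^^^^^^^^^^^^^^^^^^^^^^^^
    u, s, vh = gufunc(a, signature=signature)
               ~~~~~~^^^^^^^^^^^^^^^^^^^^^^^^
numpy._core._exceptions._ArrayMemoryError: Unable to allocate 33.1 GiB for an array with shape (66677, 66677) and data type float64
```

```bash
sed -i "s/(P\[:,2\]>.034)\]/(P[:,2]>.034)\&(P[:,2]<.075)]/; s/^u,v=.*/u,v=329,185/" g.py; python3 g.py
```

```text
0.69 [ 62. 182. 144. 254.]
table -0.0005199333845669423
strap 565 ((468.46063232421875, 220.07803344726562), (33.511573791503906, 30.121707916259766), 40.134437561035156) [0.4665 0.2185 0.0146] zmed 0.01448186430408264
ring 367 ((468.1331787109375, 219.5670623779297), (10.280141830444336, 30.79050064086914), 41.293087005615234) [0.4679 0.2188 0.0545] 0.06133709144568074
ring dir deg 130.95042330145498
[0.4871 0.2367 0.3049]
```

View pics/w5.png

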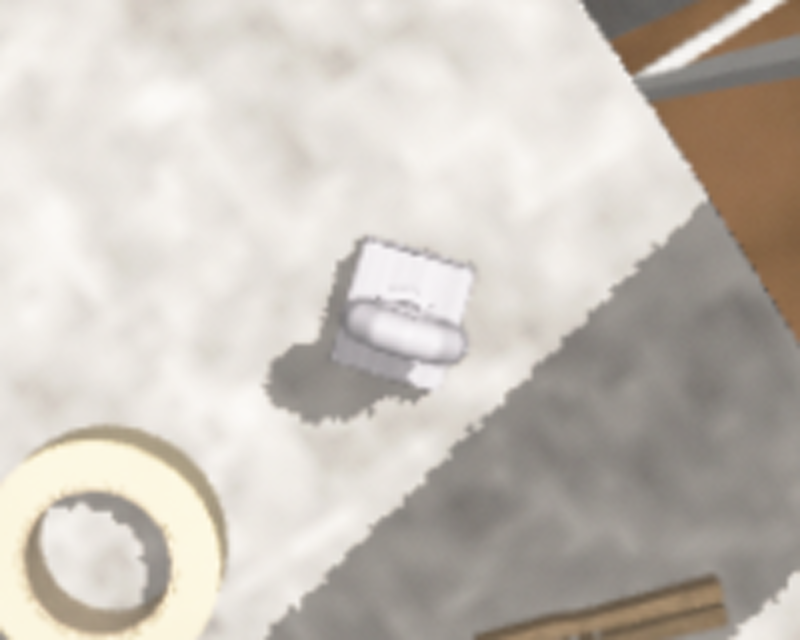

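Emit:
send_rows --deltas "0 0 5 0 0 10.47 0.5; 0 0 5 0 0 10.47 0.5; 0 0 5 0 0 10.47 0.5; 0 0 5 0 0 10.47 0.5; 0 0 5 0 0 10.47 0.5; 0 0 5 0 0 10.47 0.5; 0 0 5 0 0 10.47 0.5; 0 0 5 0 0 10.47 0.5; 0 0 5 0 0 10.47 0.5; 0 0 5 0 0 10.47 0.5"

```text
time: 19.98
position: [0.4868, 0.2368, 0.2545]
tool_rot: [0.42, 0.908, 0.001, 0.001]
ft_force: [-0.1, -0.1, -0.2]
grip_width: 0.0436
grip_force: 0.0
```

```bash
python3 -c "
from h import *
plan([.4683,.2197,.095],40.7)"
```

```text
turn [ 0.15  0.08 -0.33]
turn [ 1.3000e-01 -2.4000e-01  1.7967e+02]
shift(tool now) [ -0.8 -25.6 159.4] pos [0.4868 0.2368 0.2545] tooly [0.762 0.648 0.003] toolx [-0.648  0.762 -0.001] F [-0.06 -0.11 -0.25] t 19.98 w 0.0436
```

Emit:
send_rows --deltas "0 -13 20 0 0 -0.3 0.5; -0.5 -12.5 40 0 0 0 0.5; 0 0 40 0 0 0 0.5; 0 0 30 0 0 0 0.5; 0 0 20 0 0 0 0.5; 0 0 9 0 0 0 0.5; 0 0 0 0 0 0 0.5"

```text
time: 20.85
position: [0.4674, 0.22, 0.0946]
tool_rot: [0.414, 0.91, 0.0, 0.0]
ft_force: [-0.0, 0.7, 1.1]
grip_width: 0.0439
grip_force: 0.0
```

Emit:
send_rows --deltas "0 0 0 0 0 0 0.2; 0 0 0 0 0 0 0; 0 0 0 0 0 0 0; 0 0 0 0 0 0 0; 0 0 0 0 0 0 0" --newtons 25

```text
time: 21.48
position: [0.4668, 0.2203, 0.0945]
tool_rot: [0.414, 0.91, 0.0, 0.0]
ft_force: [0.2, 1.4, 2.4]
grip_width: 0.0096
grip_force: 25.0
```

Emit:
send_rows --deltas "0 0 -20 0 0 0 0; 0 0 -40 0 0 0 0; 0 0 -40 0 0 0 0; 0 0 -40 0 0 0 0; 0 0 -30 0 0 0 0; 0 0 0 0 0 0 0"

```text
time: 22.22
position: [0.4677, 0.2206, 0.2664]
tool_rot: [0.414, 0.91, 0.002, 0.002]
ft_force: [0.4, -0.7, -0.3]
grip_width: 0.0097
grip_force: 25.0
```

```bash
python3 -c "
from h import *
plan([.4981,.0246,.26],-35)"; python3 m2.py side scene
```

```text
turn [ 3.300e-01 -6.000e-02  7.609e+01]
turn [ 6.0000e-02  3.6000e-01 -1.0391e+02]
shift(tool now) [-167.6 -106.     6.3] pos [0.4677 0.2206 0.2664] tooly [0.754 0.657 0.005] toolx [-0.657  0.754 -0.003] F [ 0.4  -0.65 -0.27] t 22.23 w 0.0097
side tilt 0.0073 z@edge 0.1248 n 541 ends [0.1659 0.4226] res 0.00066 pl [0.0005 0.0008 0.0003] lat [-0.0106  0.0123] 22.27
scene tilt 0.0069 z@edge 0.125 n 750 ends [0.1638 0.4195] res 0.00051 pl [ 0.0006 -0.0001 -0.0017] lat [-0.0112  0.0109] 22.32
```

Emit:
send_rows --deltas "0 0 0 0 0 9.5 0; 0 0 0 0 0 9.5 0; 0 0 0 0 0 9.5 0; 0 0 0 0 0 9.5 0; 0 0 0 0 0 9.5 0; 0 0 0 0 0 9.5 0; 0 0 0 0 0 9.5 0; 0 0 0 0 0 9.5 0; 0 0 0 0 0 0 0"

```text
time: 23.45
position: [0.4658, 0.22, 0.2625]
tool_rot: [0.886, 0.463, -0.002, -0.001]
ft_force: [0.8, 0.7, 0.6]
grip_width: 0.0093
grip_force: 25.0
```

Emit:
send_rows --deltas "-15 15 0 0 0 0 0; -30 30 0 0 0 0 0; -40 40 0 0 0 0 0; -35 35 0 0 0 0 0; -15 13 0 0 0 0 0; -8 4.5 0 0 0 0 0; 0 0 0 0 0 0 0; 0 0 0 0 0 0 0; 0 0 0 0 0 0 0"

```text
time: 24.58
position: [0.4974, 0.0253, 0.2643]
tool_rot: [0.886, 0.463, -0.0, -0.0]
ft_force: [0.6, 0.3, -0.4]
grip_width: 0.0091
grip_force: 25.0
```

```bash
python3 - <<'E'
from h import *
from m2 import E,N
np.set_printoptions(precision=4,suppress=True)
c=cam('wrist'); save(c,'w6.png')
P=pts(c,np.ones((480,640),bool)); v,u=np.nonzero(c['depth']>0); col=c['image'][v,u].astype(int)
p=np.array(robot.get_obs()['position'])
lat=(P[:,:2]-[.5445,.0915])@N; a=P[:,:2]@E
k=(P[:,2]>.100)&(P[:,2]<.118)&(abs(lat-.001)>.0125)&(abs(lat-.001)<.0185)&(a>.27)&(a<.34)&(col[:,2]>col[:,0]-5)
print('cheek',k.sum(),np.percentile(a[k],[2,98]) if k.sum() else '')
b=bar(c); n=np.array([np.sin(b['yaw']),-np.cos(b['yaw'])]); e=np.array([np.cos(b['yaw']),np.sin(b['yaw'])])
print('bar yaw deg',np.degrees(b['yaw']),'n',b['n'],'dims',b['dims'],'TCP lateral to bar axis mm',(p[:2]-b['c'])@n*1000, 'tcp a',p[:2]@E)
# hanger in hand: points z .16-.25 close to tcp
H=P[(np.hypot(*(P[:,:2]-p[:2]).T)<.03)&(P[:,2]>.165)&(P[:,2]<.205)]
print('hanger strap',len(H),H.min(0) if len(H) else '',H.max(0) if len(H) else '')
if len(H): print(cv2.minAreaRect((H[:,:2]*1000).astype(np.float32)),H[:,2].min())
plan([.4983,.0249,.18],-35.1)
E
python3 m2.py scene
```

```text
cheek 303 [0.2993 0.3174]
bar yaw deg 54.77660686257717 n 6034 dims [0.02405553311109543, 0.10716470330953598] TCP lateral to bar axis mm -1.5379655734484987 tcp a 0.3051802473167522
hanger strap 1628 [0.4848 0.0153 0.1716] [0.5203 0.0464 0.205 ]
((502.4167175292969, 30.95033836364746), (15.192707061767578, 33.705570220947266), 54.79659652709961) 0.17158381582937088
turn [-0.   -0.    0.28]
turn [   0.01   -0.01 -179.72]
shift(tool now) [ 0.3  0.8 84.4] pos [0.4975 0.0252 0.2644] tooly [ 0.821 -0.571 -0.   ] toolx [0.571 0.821 0.   ] F [-0.18 -0.87 -0.35] t 24.62 w 0.0095
scene tilt 0.0075 z@edge 0.125 n 730 ends [0.1635 0.4196] res 0.00051 pl [ 0.0006 -0.0001 -0.0016] lat [-0.0112  0.0107] 24.68
```

View pics/w6.png

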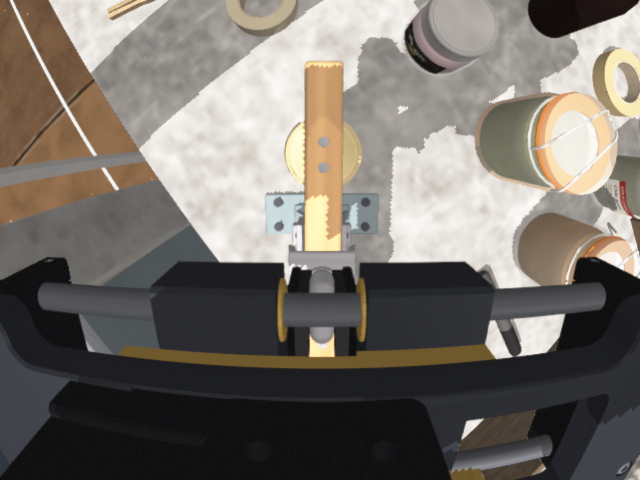

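Emit:
send_rows --deltas "0 0.9 12 0 0 0.2 0; 0 0 14 0 0 0 0; 0 0 10 0 0 0 0; 0 0 5 0 0 0 0; 0 0 0 0 0 0 0; 0 0 0 0 0 0 0"

```text
time: 25.42
position: [0.4986, 0.0237, 0.2235]
tool_rot: [0.887, 0.461, 0.0, 0.0]
ft_force: [-0.3, -0.6, -0.8]
grip_width: 0.0097
grip_force: 25.0
```

```bash
cat > l.py <<'E'
from h import *
from m2 import E,N
np.set_printoptions(precision=4,suppress=True)
c=cam('wrist'); save(c,'w7.png',(220,100,420,270),4)
P=pts(c,np.ones((480,640),bool)); v,u=np.nonzero(c['depth']>0); col=c['image'][v,u].astype(int)
p=np.array(robot.get_obs()['position'])
lat=(P[:,:2]-[.5445,.0915])@N*1000; a=P[:,:2]@E*1000; z=P[:,2]*1000
top=p[2]*1000-51-33+3
s=(abs(z-top)<5)&(abs(lat)<25)&(a>290)&(a<330); print('strap z',np.median(z[s]),'a max',np.percentile(a[s],98),'lat',np.percentile(lat[s],[1,99]),s.sum())
b=(abs(z-125)<4)&(abs(lat)<18)&(a>325)&(a<420)&(col[:,0]-col[:,2]>25)
q=[(m,np.percentile(lat[b&(a>m)&(a<m+10)],[2,98]).mean()) for m in range(325,415,10) if (b&(a>m)&(a<m+10)).sum()>20]; 
f=np.polyfit(*np.array(q).T,1); print('bar lat at 310:',np.polyval(f,305),'slope deg',np.degrees(f[0]),f)
k=(z>98)&(z<116)&(abs(lat-1)>13)&(abs(lat-1)<19)&(a>290)&(a<330)&(col[:,2]>col[:,0]-5); print('cheek a max',np.percentile(a[k],98) if k.any() else '')
print(p,robot.get_obs()['ft_force'])
E
python3 l.py; python3 m2.py side
```

```text
strap z 142.7141365351046 a max 319.3337264836371 lat [-13.9151  18.1747] 1263
bar lat at 310: 1.0408583443982353 slope deg 0.1218736208049996 [0.0021 0.3921]
cheek a max 317.70806073673447
[0.4986 0.0237 0.2236] [ 0.7311  0.0085 -0.3881]
side tilt 0.0087 z@edge 0.1249 n 419 ends [0.1661 0.4175] res 0.00072 pl [0.0003 0.0006 0.0004] lat [-0.0105  0.0124] 25.52
```

View pics/w7.png

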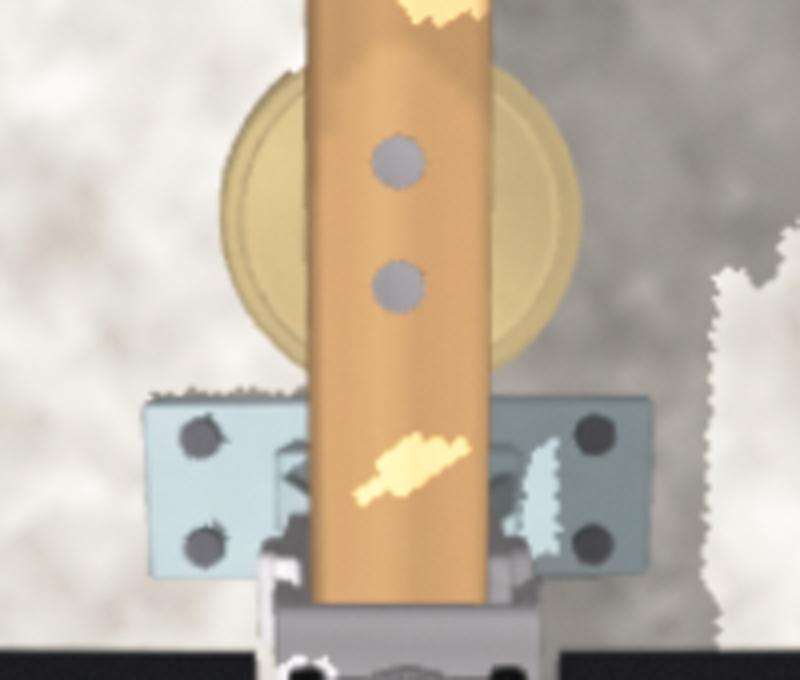

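Emit:
send_rows --deltas "0.4 -0.9 0 0 0 0 0; 0 0 0 0 0 0 0; 0 0 3 0 0 0 0; 0 0 3 0 0 0 0; 0 0 2 0 0 0 0; 0 0 2 0 0 0 0; 0 0 1 0 0 0 0; 0 0 0 0 0 0 0; 0 0 0 0 0 0 0"

```text
time: 26.65
position: [0.4979, 0.0246, 0.2124]
tool_rot: [0.887, 0.461, 0.0, 0.0]
ft_force: [0.5, 0.3, -0.3]
grip_width: 0.0091
grip_force: 25.0
```

```bash
python3 l.py; python3 m2.py side scene
```

```text
strap z 131.6055231749074 a max 319.57094040222853 lat [-15.0631  17.0109] 1265
bar lat at 310: 0.9476954513972742 slope deg 0.19097572328044032 [ 0.0033 -0.0689]
cheek a max 317.83141351411075
[0.4979 0.0246 0.2124] [ 0.3576  0.6132 -0.7779]
side tilt 0.0077 z@edge 0.125 n 454 ends [0.167  0.4028] res 0.0009 pl [0.0005 0.0006 0.0003] lat [-0.0108  0.0123] 26.75
scene tilt 0.0091 z@edge 0.1254 n 489 ends [0.1642 0.2976] res 0.00054 pl [ 0.0006 -0.0001 -0.0017] lat [-0.0116  0.0107] 26.8
```

View pics/w7.png

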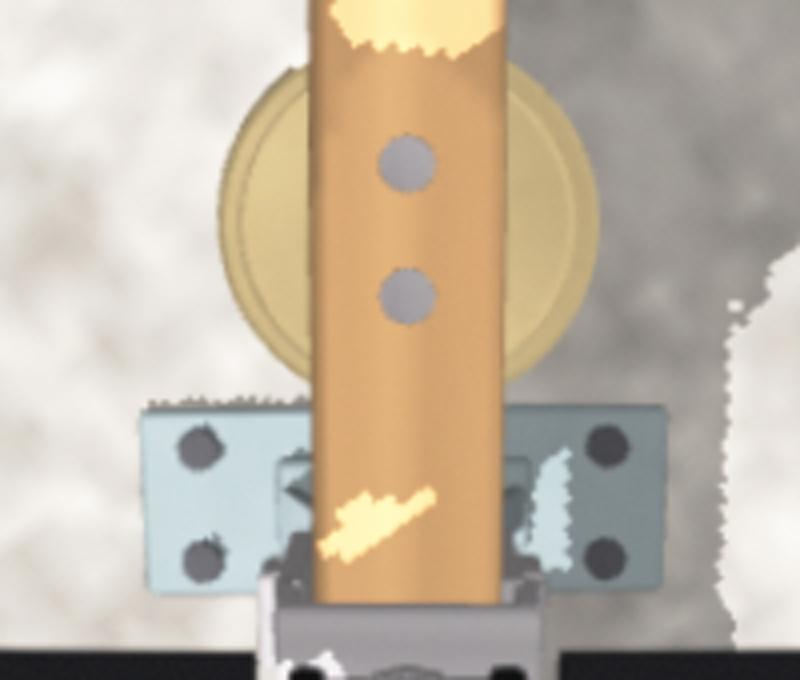

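Emit:
send_rows --deltas "0 0 1 0 0 0 0; 0 0 1 0 0 0 0; 0 0 0.7 0 0 0 0; 0 0 0.5 0 0 0 0; 0 0 0 0 0 0 0; 0 0 0 0 0 0 0"

```text
time: 27.55
position: [0.4979, 0.0246, 0.2091]
tool_rot: [0.887, 0.461, 0.0, 0.0]
ft_force: [-0.1, -0.7, -0.8]
grip_width: 0.0096
grip_force: 25.0
```

```bash
python3 l.py; python3 m2.py side; python3 -c "
from h import *
for i in range(4): robot.camera('side'); o=robot.get_obs(); print(np.round(o['ft_force'],2),np.round(o['position'],4))"
```

```text
strap z 127.37891233532707 a max 329.50820230919044 lat [-14.9832  16.8742] 2254
bar lat at 310: 0.916957477141173 slope deg 0.2047780122962917 [ 0.0036 -0.1731]
cheek a max 317.6039230248491
[0.4979 0.0246 0.2091] [ 0.3255 -0.6997 -0.4865]
side tilt 0.0107 z@edge 0.1253 n 433 ends [0.1652 0.3985] res 0.00081 pl [0.0002 0.0009 0.0005] lat [-0.0108  0.0125] 27.65
[ 0.37 -0.98 -1.2 ] [0.4979 0.0246 0.2092]
[-0.16 -0.08  0.43] [0.4979 0.0246 0.2092]
[ 0.18 -0.43 -1.18] [0.4978 0.0246 0.2091]
[ 0.48 -0.54 -0.29] [0.4978 0.0247 0.2091]
```

Emit:
send_rows --deltas "0 0 0.4 0 0 0 0; 0 0 0 0 0 0 0; 0 0 0 0 0 0 0"

```text
time: 28.22
position: [0.4978, 0.0246, 0.2087]
tool_rot: [0.887, 0.461, 0.0, -0.0]
ft_force: [-0.1, -0.2, -1.3]
grip_width: 0.0093
grip_force: 25.0
```

```bash
cat > f.py <<'E'
from h import *
F=[]
for i in range(8): robot.camera('side'); o=robot.get_obs(); F.append(np.r_[o['ft_force'],o['position']])
print(np.mean(F,0).round(4))
E
python3 f.py
```

```text
[ 0.1658 -0.1842 -0.5844  0.4978  0.0246  0.2087]
```

Emit:
send_rows --deltas "0 0 0.4 0 0 0 0; 0 0 0 0 0 0 0; 0 0 0 0 0 0 0"

```text
time: 29.0
position: [0.4978, 0.0246, 0.2083]
tool_rot: [0.887, 0.461, -0.0, -0.0]
ft_force: [0.5, 0.2, -0.2]
grip_width: 0.0095
grip_force: 25.0
```

```bash
python3 f.py
```

```text
[ 0.1559 -0.1471 -0.6375  0.4978  0.0246  0.2083]
```

Still hanging free (−0.6 N is the hanger's weight); go on down in small steps.

Emit:
send_rows --deltas "0 0 0.5 0 0 0 0; 0 0 0 0 0 0 0; 0 0 0 0 0 0 0"

```text
time: 29.78
position: [0.4979, 0.0246, 0.2081]
tool_rot: [0.887, 0.461, 0.0, 0.0]
ft_force: [-1.2, 0.7, 5.3]
grip_width: 0.0095
grip_force: 25.0
```

```bash
python3 f.py; python3 m2.py scene
```

```text
[-1.0183  0.5127  5.3691  0.4979  0.0246  0.2081]
scene tilt 0.0122 z@edge 0.1259 n 453 ends [0.1645 0.3167] res 0.00056 pl [ 0.0007 -0.0002 -0.0017] lat [-0.0118  0.0109] 30.23
```

Emit:
send_rows --deltas "0 0 0.5 0 0 0 0; 0 0 0 0 0 0 0; 0 0 0 0 0 0 0"

```text
time: 30.6
position: [0.4981, 0.0247, 0.2081]
tool_rot: [0.887, 0.461, 0.0, 0.0]
ft_force: [-0.7, 0.5, 8.4]
grip_width: 0.0096
grip_force: 25.0
```

```bash
python3 f.py;python3 m2.py scene
```

```text
[-1.5869  0.3528  8.7791  0.4981  0.0246  0.2081]
scene tilt 0.0159 z@edge 0.1263 n 450 ends [0.1635 0.3159] res 0.00059 pl [ 0.0007 -0.0002 -0.0016] lat [-0.0115  0.0117] 31.05
```

Emit:
send_rows --deltas "0 0 -0.8 0 0 0 0; 0 0 0 0 0 0 0; 0 0 0 0 0 0 0"

```text
time: 31.42
position: [0.4979, 0.0246, 0.2082]
tool_rot: [0.887, 0.461, 0.0, 0.0]
ft_force: [-1.0, 0.2, 4.0]
grip_width: 0.0096
grip_force: 25.0
```

```bash
python3 f.py
```

```text
[-0.7616  0.2576  3.9183  0.4979  0.0246  0.2082]
```

Emit:
send_rows --deltas "0 0 -0.3 0 0 0 0; 0 0 0 0 0 0 0; 0 0 0 0 0 0 0"

```text
time: 32.2
position: [0.4979, 0.0246, 0.2082]
tool_rot: [0.887, 0.461, -0.0, -0.0]
ft_force: [0.1, 1.1, 1.0]
grip_width: 0.0096
grip_force: 25.0
```

```bash
python3 f.py
```

```text
[0.4946 0.1448 0.1303 0.4978 0.0246 0.2083]
```

Emit:
send_rows --deltas "0 0 0 0 0 0 0.1; 0 0 0 0 0 0 0.115; 0 0 0 0 0 0 0.13; 0 0 0 0 0 0 0.15; 0 0 0 0 0 0 0.19; 0 0 0 0 0 0 0.25; 0 0 0 0 0 0 0.32; 0 0 0 0 0 0 0.32" --newtons 3

```text
time: 33.6
position: [0.4978, 0.0246, 0.2084]
tool_rot: [0.887, 0.461, 0.0, -0.0]
ft_force: [1.0, -0.3, 0.3]
grip_width: 0.0269
grip_force: 0.0
```

```bash
python3 f.py; python3 l.py; python3 m2.py side scene
```

```text
[-0.0944  0.3668  0.0372  0.4978  0.0246  0.2084]
strap z 127.08207531598461 a max 329.3291298800566 lat [-14.7186  16.3611] 3153
bar lat at 310: 0.7980503050399562 slope deg 0.3014049382906016 [ 0.0053 -0.8064]
cheek a max 319.3963095294906
[0.4978 0.0247 0.2084] [-0.7135 -0.48    0.1515]
side tilt 0.0077 z@edge 0.1251 n 403 ends [0.1652 0.3603] res 0.00089 pl [0.0007 0.001  0.0002] lat [-0.0111  0.0126] 34.1
scene tilt 0.0055 z@edge 0.1252 n 580 ends [0.1641 0.4107] res 0.00053 pl [ 0.0005 -0.0002 -0.0016] lat [-0.0112  0.011 ] 34.15
```

Released and bar still near level. Raise straight up and away.

Emit:
send_rows --deltas "0 0 -5 0 0 0 0.32; 0 0 -10 0 0 0 0.32; 0 0 -20 0 0 0 0.32; 0 0 -40 0 0 0 0.32; 0 0 -40 0 0 0 0.32; 0 0 -40 0 0 0 0.32; -30 0 0 0 0 0 0.32; -30 0 0 0 0 0 0.32; 0 0 0 0 0 0 0.32; 0 0 0 0 0 0 0.32"

```text
time: 35.4
position: [0.4636, -0.0242, 0.3639]
tool_rot: [0.888, 0.461, 0.001, 0.0]
ft_force: [0.4, -0.2, -0.1]
grip_width: 0.0284
grip_force: 0.0
```

```bash
python3 m2.py side scene wrist
python3 - <<'E'
from h import *
from m2 import E,N
c=cam('wrist'); save(c,'w8.png'); P=pts(c,np.ones((480,640),bool)); lat=(P[:,:2]-[.5445,.0915])@N*1000; a=P[:,:2]@E*1000; z=P[:,2]*1000
v,u=np.nonzero(c['depth']>0); col=c['image'][v,u].astype(int)
H=(z>145)&(z<195)&(abs(lat)<12)&(a>280)&(a<335); print('ring a',np.percentile(a[H],[1,99]),'lat',np.percentile(lat[H],[1,99]),'ztop',z[H].max())
s=(z>126.3)&(z<131)&(abs(lat)<22)&(a>280)&(a<330)&(abs(col[:,0]-col[:,2])<25); print('strap',s.sum(),np.median(z[s]),np.percentile(a[s],[1,99]),np.percentile(lat[s],[1,99]))
k=(z>98)&(z<114)&(abs(lat-1)>13)&(abs(lat-1)<19)&(a>280)&(a<330)&(col[:,2]>col[:,0]-5); print('cheek',np.percentile(a[k],[2,98]))
s=cam('side'); im=[cv2.resize(c['image'][0:270,180:460],(420,405)),cv2.resize(s['image'][190:340,250:390],(378,405))]
cv2.imwrite('pics/w8.png',np.hstack(im)[:,:,::-1])
E
```

```text
side tilt 0.0036 z@edge 0.125 n 597 ends [0.1657 0.4246] res 0.0009 pl [0.     0.0007 0.0005] lat [-0.011   0.0124] 35.45
scene tilt 0.0039 z@edge 0.1252 n 601 ends [0.1645 0.4162] res 0.00054 pl [ 0.0007 -0.0002 -0.0017] lat [-0.0115  0.0107] 35.5
wrist tilt 0.0036 z@edge 0.1251 n 5072 ends [0.1734 0.4226] res 0.00057 pl [ 0.0019  0.0003 -0.0015] lat [-0.0096  0.012 ] 35.55
ring a [290.0968 319.7393] lat [-3.9368  6.0973] ztop 174.9431925081839
strap 761 127.58896855464657 [290.6595 319.0378] [-15.1508  17.4432]Traceback (most recent call last):
  File "<stdin>", line 7, in <module>
    return _quantile_unchecked(
        a, q, axis, out, overwrite_input, method, keepdims, weights)
    return _ureduce(a,
                    func=_quantile_ureduce_func,
    ...<5 lines>...
                    overwrite_input=overwrite_input,
                    method=method)
    r = func(a, **kwargs)
    result = _quantile(arr,
                       quantiles=q,
    ...<2 lines>...
                       out=out,
                       weights=wgt)
    slices_having_nans = np.isnan(arr[-1, ...])
                                  ~~~^^^^^^^^^
IndexError: index -1 is out of bounds for axis 0 with size 0
```

View pics/w8.png

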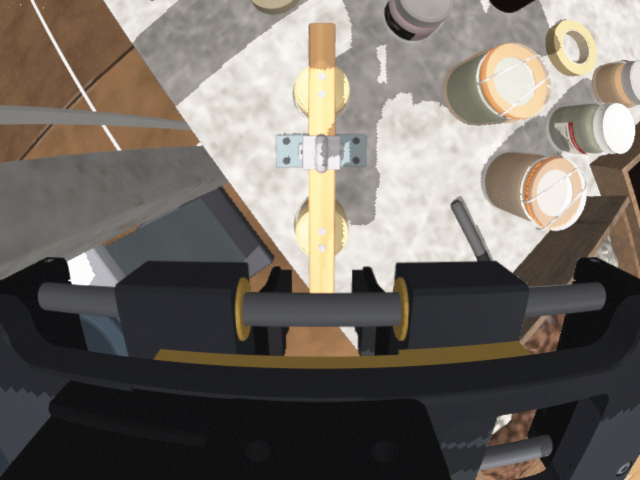

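The picture shows the hanger astride the bar at (322,152), in the middle of the stand foot. Its strap is fully down, it is centred within 0.5 mm of the edge, and the bar tilts 0.004 rad.

```bash
python3 m2.py scene; python3 -c "
from rig import robot
print(robot.hand_in())"
```

```text
scene tilt 0.0051 z@edge 0.1252 n 587 ends [0.1642 0.4196] res 0.00054 pl [ 0.0007 -0.0002 -0.0017] lat [-0.0114  0.0107] 35.65
the job is handed in; nothing more can be done
None
```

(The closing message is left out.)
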